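# Line up a heel over a cemented heel seat

### The arm

A 7-joint arm with a two-finger parallel gripper is mounted at the origin on the work surface. World frame = base frame: x ahead of the robot, y to its left, z up, the work surface at z = 0. Lengths are in m, angles in rad, forces in N, time in s.
With the tool pointing down it reaches from about 0.425 to 0.925 m from the base axis. Payload 6.8 kg.
Tool frame: the origin (TCP) lies on the centre line of the jaws, within the pads' length; the fingertips stand 14 mm ahead of it and the grasp point (between the pads) lies 5 mm behind it (bot.finger_overhang is the distance from the TCP to the fingertips, in m); z points along the fingers, y is the line along which they close (so a half turn about z gives the same grasp; the last joint's range is limited). The gripper opens to 85 mm and grips with 20 to 120 N. Pads are 22 mm wide; open, the fingers measure 114 mm over their backs; the gripper's body (76 mm by 85 mm) begins 54 mm behind the grasp point. The pads swing forward as they close: fully open they stand 13 mm farther back than shut.
Start: joints at [-1.422, 0.477, 0.022, 1.555, -0.011, 1.109, -0.083], TCP at [0.171, 0.653, 0.245] pointing down, gripper open.
Joint ranges: [-2.96, 2.96], [-0.34, 2.1], [-1.41, 1.46], [0.24, 2.44], [-1.37, 4.51], [0.17, 1.92], [-2.96, 2.96]. Speed limits (rad/s): [2.39, 2.39, 3.14, 3.14, 3.14, 3.14, 3.14].

### API

Orientations are given as a unit quaternion [w, x, y, z].
In Python, from station import bot gives the robot as it stands.
- The arm moves only by the shell command python3 -m inch 'ROWS' [OPENING] [FORCE]. ROWS is JSON, a list of rows, each a list of 4 numbers: the shift along the tool's x, y, z in m, then the turn about the tool's z in degrees. A call has 1 to 12 rows; each row shifts and turns the commanded pose from where the row before left it, along the tool's axes as they then stand; what a row does not reach is not made up. A row lasts 1/10 s, in which the tool goes at most 50 mm and 8.59 degrees, less where a joint would pass 70% of its speed; a pose out of reach is approached as far as the arm can. A call is refused whole if a number of a shift passes 0.05 or a number of a turn 8.59, either way. A call with a gripper value outside its range is refused whole. OPENING is the finger opening in m, from 0 to 0.0854, set as the call begins (- or left out, the last holds). The fingers move at their own pace and stop on an object; FORCE is the grip in N (left out, the last holds). Time passes only in rows, so rows that do not move let the fingers close. It gives the time, the measured TCP pose, the force, the opening and the grip force at its end, in the units of the state.
- bot.get_obs(): the state, without advancing time (a new reading comes with each control period).
- bot.read_camera(name): name is "side" or "top"; returns a dict with "color" (420x560x3 uint8, red, green, blue), "mtx" (3x3 intrinsics, pixels), "dist_coeffs" ([k1, k2, p1, p2, k3] as OpenCV has them; the pictures are not rectified), "world_from_camera" (4x4, takes a point from camera to world coordinates). Camera axes: x right, y up, looking along -z (the intrinsics and any distortion apply to the point x, -y, -z); pixel columns grow to the right and rows downward; lengths in m; the calibration is good to about 2 mm. A picture is of the moment at which its call begins. There is no depth.
- bot.hand_in(): hands the job in; it is judged then, once.
The state is a dict: "t": time; "q": joint angles; "joint_vel": joint speeds; "joint_torque": joint torques, N m; "eef_pos": TCP position; "tool_rot": TCP orientation; "contact_force": force on the tool from outside, world axes, zero at the start; "torque": the same for the moment, N m; "gripper_width": opening from 0.0 (shut) to 1.0 (fully open); "grasp_force": force on a finger pad.
Only numpy, scipy, OpenCV 4.12 (cv2) and the standard library are available. Lean on these libraries where they do the work, as an engineer would, in place of code of your own. Each camera call takes 0.05 s, during which the arm holds its last target. There are 200 camera calls.

### The job

The shoe on the jack stands bottom up with contact cement on its heel seat, and the cement grabs for good at the first touch. Pick the brown leather heel out of the tray, lift it over the rack of tools without touching the rack, and bring it level to about 6 mm above the cream-coloured heel seat, squarely in line with the seat's outline, straight edge towards the toe. Finish there, still holding it hovering: do not lower it or let go, touch neither shoe nor jack, and leave the black heel, the can and the jar where they are.

Things in the scene. Friction and masses are not known exactly. Their poses are not given: they have to be found in the camera images.
- heel: Brown leather heel, a loose solid block 56 mm long (x), 54 wide (y), 30 high, about 80 g, in the tray. Origin at the middle of its underside, z up, +x towards its straight front edge (the breast, at x = +28 mm, 54 mm wide); the back (-x) is rounded. Its sides are upright, flat and parallel from x = -6 to +28 mm: best gripped across y at about x = +8 mm.
- heel_breast (a point): Middle of the brown heel's flat front face, 28 mm ahead of its origin and 15 mm up.
- heel_black: A black heel of the same shape and size (56 x 54 x 30 mm), loose in the same tray, for another pair. Origin and axes as for the brown one. The two may lie either way about, some 115 mm or more apart centre to centre.
- tray: Shallow open plywood tray, 270 mm (x) x 180 mm (y), walls 18 mm high and 6 mm thick, fixed to the bench. Origin at the centre of its underside. The heels stand on its floor, about 6 mm above the bench. It lies on one side of the rack, the jack on the other; which side is which varies.
- jack: Cast-iron lasting jack fixed to the bench: base 130 x 100 mm, a column under the shoe's heel and an arm with a toe rest under its forepart. Origin on the bench, straight below the centre of the heel seat; +x towards the shoe's toe, z up.
- shoe: Brown shoe on its last, 255 mm long, up to 82 mm wide, fixed bottom up on the jack. Origin at the centre of the level heel seat, +x towards the toe, z up. The sole, 58 mm wide here, is level with the seat up to x = 34 mm, then climbs to 31 mm above it at the ball (x = 135 mm) and falls to 14 mm at the toe (x = 225 mm).
- heel_seat (a point): Centre of the cream-coloured cemented heel seat, at its upper face, level, 160 mm above the bench. Its outline is that of the heel (56 x 54 mm, straight edge towards the toe). Axes: x towards the toe, z up. The heel's origin and x axis belong straight above this point and along this x axis.
- rack: Wooden rack fixed to the bench between tray and jack, 220 mm (x) x 66 mm (y), with five awls and knives standing in it handles up, their tops at most 158 mm above the bench. Origin at the centre of its underside, x along its length.
- can: Cement can with an orange label, 72 mm in diameter, 95 mm high, standing loose beyond the far end of the rack. Origin at the centre of its underside. Leave it.
- tacks: Low jar with a brass lid, 60 mm in diameter, 45 mm high, standing loose beside the can. Origin at the centre of its underside. Leave it.
There are look-alikes about, which are no part of the job. Leave any purple look-alike of the heel alone.

How it is judged:
By the outcome, as a careful person would: the job done as asked, in the order asked, and still so for the second after the job is handed in, while the arm keeps its last pose, push and grip.
It also fails if it takes over 42 s, if anything falls off the work surface, if the arm or the gripper's body presses on something with over 40 N, if the wrist force passes 120 N, or if a joint passes its speed limit or range.

## Working session

There is one attempt and no reset: what is moved stays moved. The work goes in short steps, Python scripts to look and compute and a shell command to move; the robot and the scene stay as the last step left them, time stands still between calls to the robot, and variables do not carry over. Pictures are saved under pics/ and viewed, at most 10 in all, crops included, and the job is handed in when it is done.

```bash
mkdir -p pics; ls; python3 - <<'E'
from station import bot
import cv2
o=bot.get_obs();print(o['t'],o['eef_pos'],o['tool_rot'],o['gripper_width'])
for n in ['top','side']:
    c=bot.read_camera(n);cv2.imwrite(f'pics/{n}0.png',c['color'][:,:,::-1])
    print(n,c['mtx'],c['dist_coeffs'],c['world_from_camera'])
E
```

```text
pics
0.0 [0.1712989  0.65230936 0.24431912] [-4.83403183e-05  1.28029009e-01  9.91769985e-01 -9.31139724e-04] 0.9997538280871603
top [[425.90331549   0.         284.23992043]
 [  0.         425.90331549 209.71400871]
 [  0.           0.           1.        ]] [-0.07083185  0.          0.          0.          0.        ] [[-0.00572834  0.98533798 -0.17051758  0.39048446]
 [-0.99965164 -0.00124919  0.0263637   0.0749464 ]
 [ 0.02576414  0.1706092   0.98500188  0.97767813]
 [ 0.          0.          0.          1.        ]]
side [[466.94926977   0.         280.97182583]
 [  0.         466.94926977 211.85771362]
 [  0.           0.           1.        ]] [-0.05511655  0.          0.          0.          0.        ] [[-0.98403754  0.12863086 -0.12298058  0.42292539]
 [-0.17763457 -0.75179868  0.63501551  0.68982088]
 [-0.01077405  0.6467247   0.76264742  0.88489864]
 [ 0.          0.          0.          1.        ]]
```

View pics/top0.png

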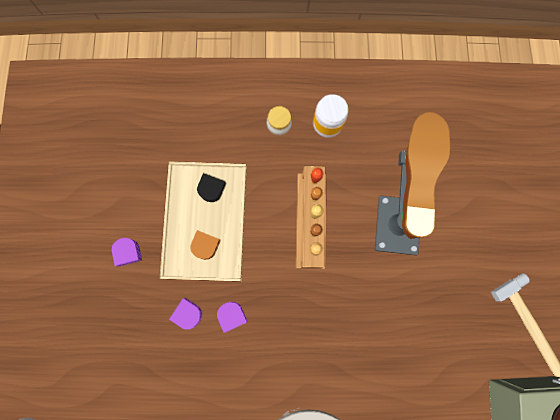

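View pics/side0.png

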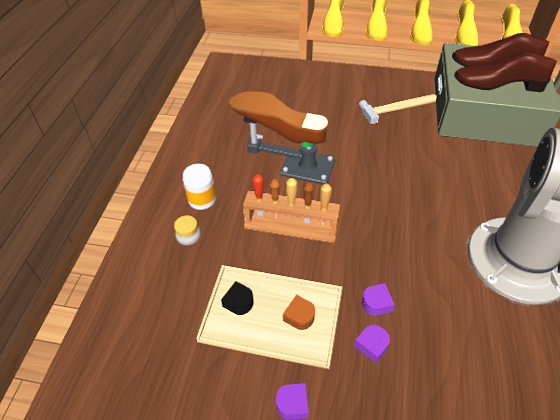

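Top view: the brown heel is at (205,245) and the black heel at (211,187), both in the tray. There are three purple look-alikes at (125,252), (185,314) and (231,317). The rack is at (313,217) and the cream seat at (420,221), with the toe pointing up the image. In the side view the brown heel is at (299,312), the black at (238,298) and the seat at (314,122). Only the block at (205,245) top / (299,312) side is brown and in the tray, so it's the one meant. I'll confirm it in an enlarged crop.

```bash
python3 - <<'E'
import cv2,numpy as np
t=cv2.imread('pics/top0.png');s=cv2.imread('pics/side0.png')
z=lambda im,x,y:cv2.resize(im[y-25:y+25,x-33:x+33],None,fx=6,fy=6,interpolation=cv2.INTER_NEAREST)
cv2.imwrite('pics/crop1.png',np.vstack([np.hstack([z(t,205,245),z(s,299,312)]),np.hstack([z(t,420,221),z(s,314,122)])]))
for im,x,y in [(t,207,240),(t,201,254),(s,298,305),(s,298,322),(t,425,215),(s,312,122),(t,421,232)]: print(cv2.cvtColor(im,cv2.COLOR_BGR2HSV)[y,x])
E
```

```text
[ 14 175 211]
[ 15 173 212]
[ 12 194 205]
[ 11 191 187]
[ 30  22 255]
[ 30  13 255]
[ 30  21 255]
```

View pics/crop1.png

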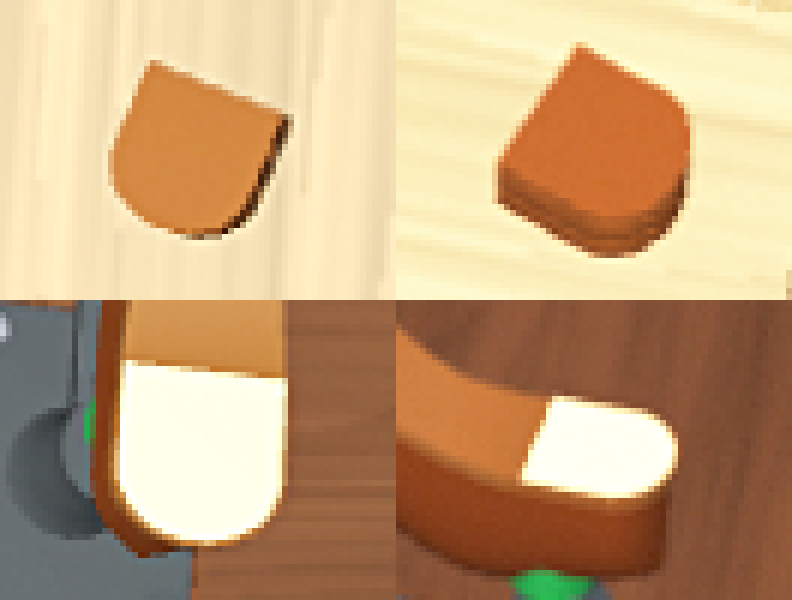

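The crop confirms it: the brown D-shaped block has its straight breast edge at crop (152,62)-(287,115) in the top view and (579,45)-(500,160) in the side view. The seat's straight edge is at crop (123,360)-(285,378). Next I'll measure both from the two views.

```bash
cat > h.py <<'E'
import cv2,numpy as np
from station import bot
def rays(c,px):
    n=cv2.undistortPoints(np.asarray(px,float).reshape(-1,1,2),c['mtx'],c['dist_coeffs'])[:,0]
    W=c['world_from_camera'];d=np.c_[n[:,0],-n[:,1],-np.ones(len(n))]@W[:3,:3].T
    return W[:3,3],d
def plane(c,px,z):
    o,d=rays(c,px);return o+d*((z-o[2])/d[:,2])[:,None]
def blob(c,lo,hi,xy,r=30,k=8):
    x,y=xy;im=c['color'][y-r:y+r,x-r:x+r]
    im=cv2.resize(im,None,fx=k,fy=k,interpolation=cv2.INTER_CUBIC)
    m=cv2.inRange(cv2.cvtColor(im,cv2.COLOR_RGB2HSV),np.array(lo),np.array(hi))
    m=cv2.morphologyEx(m,cv2.MORPH_OPEN,np.ones((9,9)))
    q=max(cv2.findContours(m,0,cv2.CHAIN_APPROX_NONE)[0],key=cv2.contourArea)[:,0].astype(float)
    return (q+.5)/k-.5+[x-r,y-r]
def meet(cs,ps):
    A=np.zeros((3,3));b=np.zeros(3)
    for c,p in zip(cs,ps):
        o,d=rays(c,[p]);d=d[0]/np.linalg.norm(d[0]);P=np.eye(3)-np.outer(d,d);A+=P;b+=P@o
    x=np.linalg.solve(A,b);o,d=rays(cs[0],[ps[0]]);d=d[0]/np.linalg.norm(d)
    return x,np.linalg.norm(np.cross(x-o,d))
def cen(q):
    m=cv2.moments(q.astype(np.float32).reshape(-1,1,2));return np.array([m['m10'],m['m01']])/m['m00']
def pose(c,q,z):
    w=plane(c,q,z)[:,:2];g=cen(w*1000)/1000
    (cx,cy),s,a=cv2.minAreaRect((w*1000).astype(np.float32));v=g-np.array([cx,cy])/1000
    ang=[a+90*i for i in range(4)];a=max(ang,key=lambda t:v@[np.cos(np.radians(t)),np.sin(np.radians(t))])
    return np.round([cx,cy],1),np.round(s,1),round((a+180)%360-180,1),np.round(g*1000,1)
E
python3 - <<'E'
from h import *
cs=[bot.read_camera(n) for n in('top','side')]
for nm,ranges,xys in [('heel',[((5,120,150),(22,255,255)),((8,120,192),(22,255,255))],[(205,245),(299,312)]),('seat',[((0,0,215),(179,75,255))]*2,[(420,221),(314,122)]),('rackX',None,None)]:
    if not ranges: continue
    qs=[blob(c,*r,xy) for c,r,xy in zip(cs,ranges,xys)]
    p,e=meet(cs,[cen(q) for q in qs]);print(nm,p.round(4),'gap',e.round(4))
    for c,q in zip(cs,qs): print(pose(c,q,p[2]))
# rack ends/handles
x,e=meet(cs,[(317,174),(258,180)]);print('red',x,e)
x,e=meet(cs,[(316,248),(326,190)]);print('end',x,e)
E
```

```text
heel [0.4756 0.23   0.0318] gap 0.0004
(array([473.4, 230.5]), array([55.6, 56.3]), -21.9, array([475.3, 230. ]))
(array([474. , 230.4]), array([54.4, 56.7]), -21.9, array([476.1, 229.4]))
seat [ 0.5109 -0.2156  0.1567] gap 0.0001
(array([ 508.9, -215.4]), array([55.6, 56.8]), -6.7, array([ 510.9, -215.7]))
(array([ 509.1, -215.9]), array([56.3, 57.2]), -6.7, array([ 511.1, -216.2]))
red [ 0.60991095 -0.0146931   0.13828671] 0.00037824117320101904
end [ 0.45825172 -0.00979746  0.13852186] 0.0006698356905915586
```

The brown heel is at (473.7, 230.5) mm with its breast axis at -22°. The seat is at (509, -215.6) mm with its axis at -6.7°. Both heights come out about 4 mm below the text (heel top 31.8 against 36, seat 156.7 against 160), so the cameras share a small height bias. I'll do the final fit relative to the seat, using the same cameras.

Now moving over the heel at +8 mm, which is (0.481, 0.2275).

```bash
python3 -m inch '[[-0.034,-0.0277,0,0],[-0.034,-0.0277,0,0],[-0.034,-0.0277,0,0],[-0.034,-0.0277,0,0],[-0.034,-0.0277,0,0],[-0.034,-0.0277,0,0],[-0.034,-0.0277,0,0],[-0.034,-0.0277,0,0],[-0.034,-0.0277,0,0],[-0.034,-0.0277,0,0],[-0.034,-0.0277,0,0],[-0.034,-0.0277,0,0]]' 0.085 50; cat > go.py <<'E'
# print remaining move to world target x y z axis-angle(deg of tool x) in tool axes
import sys,numpy as np
from station import bot
from scipy.spatial.transform import Rotation as R
o=bot.get_obs();M=R.from_quat(np.roll(o['tool_rot'],-1)).as_matrix()
x,y,z,a=map(float,sys.argv[1:5]);p=np.array(o['eef_pos'])
cur=np.degrees(np.arctan2(M[1,0],M[0,0]))
d=(a-cur+90)%180-90
print('t',round(o['t'],2),'pos',p.round(4),'ang',cur.round(2),'tilt',np.degrees(np.arccos(-M[2,2])).round(2),'| shift tool mm',((M.T@(np.array([x,y,z])-p))*1000).round(1),'turn',round(-d,2),'F',np.round(o['contact_force'],1),'grip',o['gripper_width'],o['grasp_force'])
E
python3 go.py 0.481 0.2275 0.12 -21.9; python3 -c "from station import bot;print(bot.finger_overhang)"
```

```text
t: 1.4
eef_pos: [0.4823, 0.2262, 0.2454]
tool_rot: [0.0, 0.128, 0.992, 0.0]
contact_force: [1.8, 0.0, 0.1]
gripper_width: 0.994
grasp_force: 0.0
t 1.4 pos [0.4823 0.2262 0.2454] ang 165.29 tilt 0.02 | shift tool mm [  1.6   0.9 125.4] turn 7.19 F [1.8 0.  0.1] grip 0.9937795862339637 0.0
0.014
```

```bash
python3 -m inch '[[0.0016,0.0009,0,7.2],[0,0,0.04,0],[0,0,0.04,0],[0,0,0.04,0],[0,0,0.04,0],[0,0,0,0]]'; python3 go.py 0.481 0.2275 0.024 -21.9; python3 - <<'E'
from h import *
a=bot.read_camera('side')['color'][230:380,200:400];b=bot.read_camera('top')['color'][170:320,120:320]
cv2.imwrite('pics/pre.png',np.hstack([cv2.resize(i,None,fx=2,fy=3,interpolation=2) if 0 else cv2.resize(i,(400,300)) for i in (a,b)])[:,:,::-1])
E
```

```text
t: 2.0
eef_pos: [0.4768, 0.2272, 0.0809]
tool_rot: [-0.004, 0.19, 0.982, -0.003]
contact_force: [0.1, -0.4, -0.2]
gripper_width: 0.992
grasp_force: 0.0
t 2.0 pos [0.4768 0.2272 0.0809] ang 158.11 tilt 0.56 | shift tool mm [-4.1  2.3 56.8] turn 0.01 F [ 0.1 -0.4 -0.2] grip 0.9922977532852143 0.0
```

View pics/pre.png

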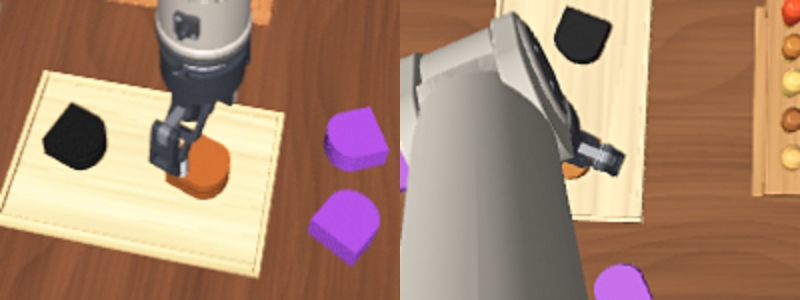

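The side view shows the fingers straddling the brown heel at crop (195,165). The near finger is on its -y-side flank, and the black heel is well clear. The pose is still settling, so I'll correct sideways and descend.

```bash
python3 -m inch '[[0,0,0,0],[0,0,0,0],[0,0,0,0]]'; python3 go.py 0.481 0.2275 0.024 -21.9
```

```text
t: 2.4
eef_pos: [0.4812, 0.2296, 0.0869]
tool_rot: [0.001, 0.19, 0.982, 0.001]
contact_force: [0.9, 0.2, 0.3]
gripper_width: 0.992
grasp_force: 0.0
t 2.4 pos [0.4812 0.2296 0.0869] ang 158.08 tilt 0.17 | shift tool mm [-0.5 -2.2 62.9] turn -0.02 F [0.9 0.2 0.3] grip 0.9920260989726156 0.0
```

```bash
python3 -m inch '[[0,-0.002,0.02,0],[0,0,0.02,0],[0,0,0.01,0],[0,0,0.005,0],[0,0,0.003,0],[0,0,0,0],[0,0,0,0],[0,0,0,0]]'; python3 go.py 0.481 0.2275 0.024 -21.9
```

```text
t: 3.2
eef_pos: [0.48, 0.2274, 0.0279]
tool_rot: [0.0, 0.19, 0.982, 0.0]
contact_force: [-0.2, 1.5, -0.4]
gripper_width: 0.994
grasp_force: 0.0
t 3.2 pos [0.48   0.2274 0.0279] ang 158.09 tilt 0.06 | shift tool mm [-0.9  0.5  3.9] turn -0.01 F [-0.2  1.5 -0.4] grip 0.9941436958097808 0.0
```

```bash
python3 -m inch '[[0,0,0.004,0],[0,0,0,0]]'; python3 -m inch '[[0,0,0,0],[0,0,0,0],[0,0,0,0],[0,0,0,0],[0,0,0,0],[0,0,0,0],[0,0,0,0],[0,0,0,0]]' 0.03 50; python3 go.py 0.481 0.2275 0.024 -21.9
```

```text
t: 3.4
eef_pos: [0.4793, 0.2271, 0.023]
tool_rot: [-0.0, 0.19, 0.982, -0.0]
contact_force: [-1.2, -0.5, 0.2]
gripper_width: 0.997
grasp_force: 0.0
t: 4.2
eef_pos: [0.4798, 0.2272, 0.0235]
tool_rot: [0.0, 0.19, 0.982, 0.0]
contact_force: [-0.1, -0.4, 5.7]
gripper_width: 0.623
grasp_force: 53.0
t 4.2 pos [0.4798 0.2272 0.0235] ang 158.08 tilt 0.02 | shift tool mm [-1.1  0.7 -0.5] turn -0.02 F [-0.1 -0.4  5.7] grip 0.6229461841850025 53.01982283592224
```

```bash
python3 -m inch '[[0,0,-0.01,0],[0,0,-0.02,0],[0,0,-0.03,0],[0,0,-0.03,0],[0,0,-0.03,0],[0,0,-0.03,0],[0,0,-0.03,0],[0,0,-0.03,0],[0,0,-0.02,0],[0,0,0,0],[0,0,0,0]]'; python3 go.py 0.5169 -0.2165 0.25 -6.7
```

```text
t: 5.3
eef_pos: [0.4792, 0.227, 0.2532]
tool_rot: [-0.0, 0.19, 0.982, 0.0]
contact_force: [0.7, -0.3, 0.1]
gripper_width: 0.627
grasp_force: 52.6
t 5.3 pos [0.4792 0.227  0.2532] ang 158.09 tilt 0.01 | shift tool mm [-200.5 -397.4    3.1] turn -15.21 F [ 0.7 -0.3  0.1] grip 0.6266059832217982 52.63137996196747
```

```bash
python3 -m inch '[[-0.0167,-0.0331,0,0],[-0.0167,-0.0331,0,0],[-0.0167,-0.0331,0,0],[-0.0167,-0.0331,0,0],[-0.0167,-0.0331,0,0],[-0.0167,-0.0331,0,0],[-0.0167,-0.0331,0,0],[-0.0167,-0.0331,0,0],[-0.0167,-0.0331,0,0],[-0.0167,-0.0331,0,0],[-0.0167,-0.0331,0,0],[-0.0167,-0.0331,0,0]]'; python3 -m inch '[[0,0,0,-7.6],[0,0,0,-7.6],[0,0,0,0],[0,0,0,0],[0,0,0,0]]'; python3 go.py 0.5169 -0.2165 0.22 -6.7;  python3 - <<'E'
from h import *
a=bot.read_camera('side')['color'][50:200,200:400];b=bot.read_camera('top')['color'][140:290,320:520]
cv2.imwrite('pics/over.png',np.hstack([cv2.resize(i,(400,300)) for i in (a,b)])[:,:,::-1])
E
```

```text
t: 6.5
eef_pos: [0.5162, -0.2172, 0.2515]
tool_rot: [-0.002, 0.19, 0.982, -0.0]
contact_force: [1.2, 0.1, -0.6]
gripper_width: 0.623
grasp_force: 52.7
t: 7.0
eef_pos: [0.5169, -0.2157, 0.2527]
tool_rot: [-0.001, 0.06, 0.998, 0.0]
contact_force: [0.1, -0.3, -0.8]
gripper_width: 0.619
grasp_force: 52.7
t 7.0 pos [ 0.5169 -0.2157  0.2527] ang 173.17 tilt 0.07 | shift tool mm [-0.1 -0.8 32.7] turn -0.13 F [ 0.1 -0.3 -0.8] grip 0.6189943196457082 52.71859645843506
```

View pics/over.png

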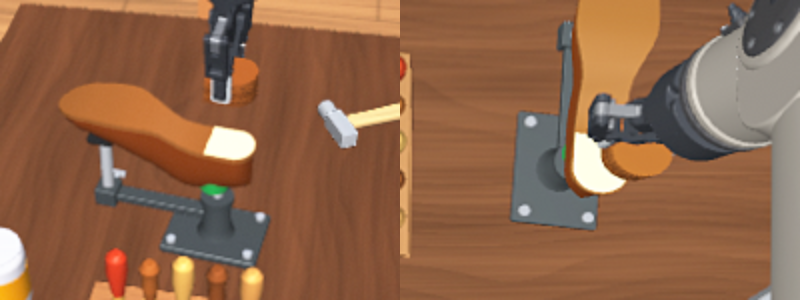

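The side view shows the heel level in the jaws at crop (235,80), above the seat at (230,143), with everything else undisturbed. The top-view offset, heel (640,160) against seat (600,165), is parallax from height. I'll descend partway and compare close up.

```bash
python3 -m inch '[[0.001,-0.001,0.02,0],[0,0,0.02,0],[0,0,0.01,0],[0,0,0,0],[0,0,0,0],[0,0,0,0]]'; python3 go.py 0.5159 -0.2164 0.1845 -6.7;  python3 - <<'E'
from h import *
a=bot.read_camera('side')['color'][75:150,265:365];b=bot.read_camera('top')['color'][180:255,380:480]
cv2.imwrite('pics/near.png',np.hstack([cv2.resize(i,(400,300),interpolation=2) for i in (a,b)])[:,:,::-1])
E
```

```text
t: 7.7
eef_pos: [0.5168, -0.2173, 0.2043]
tool_rot: [0.001, 0.059, 0.998, -0.0]
contact_force: [-0.3, -0.0, -0.9]
gripper_width: 0.62
grasp_force: 52.7
t 7.7 pos [ 0.5168 -0.2173  0.2043] ang 173.27 tilt 0.1 | shift tool mm [ 1.   0.7 19.8] turn -0.03 F [-0.3 -0.  -0.9] grip 0.6198034485751936 52.74315118789673
```

View pics/near.png

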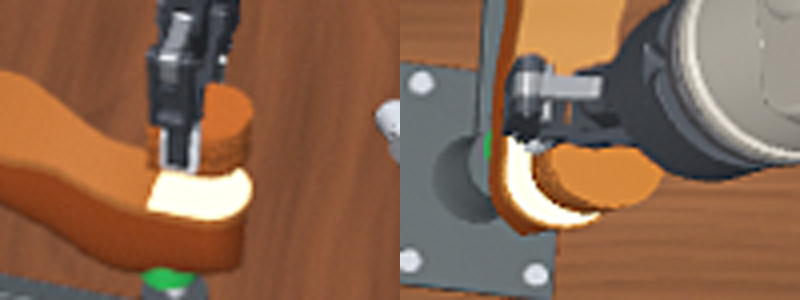

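Side crop: the heel's rounded back is at (250,110) above the seat's back at (250,190), with a clear gap. Top crop: the heel's top face arc is at (600,208). Lowering to about 13 mm gap, then measuring the heel's back arc in both views against the seat.

```bash
python3 -m inch '[[0.0008,0.0005,0.006,0],[0,0,0.006,0],[0,0,0,0],[0,0,0,0],[0,0,0,0]]'; python3 go.py 0.5159 -0.2164 0.1845 -6.7;  cat > chk.py <<'E'
from h import *
import sys
k=int(sys.argv[1])
a=np.radians(-6.7);ux=np.array([np.cos(a),np.sin(a)]);uy=np.array([-np.sin(a),np.cos(a)]);s=np.array([.509,-.2156])
cs=[bot.read_camera(n) for n in('top','side')]
qs=[blob(cs[0],(5,120,150),(22,255,255),(425,215),k=8,r=18) if 0 else None,None]
out=[]
for c,lo,(x,y),r in [(cs[0],(5,120,165),(430,222),26),(cs[1],(5,120,165),(320,105),16)]:
    q=blob(c,lo,(22,255,255),(x,y),r=r);qs.append(q)
    im=cv2.resize(c['color'][y-r:y+r,x-r:x+r],(400,400),interpolation=cv2.INTER_CUBIC)
    cv2.polylines(im,[((q-[x-r,y-r]+.5)*400/(2*r)).astype(int).reshape(-1,1,2)],True,(0,0,255),1);out.append(im)
cv2.imwrite(f'pics/chk{k}.png',np.hstack(out)[:,:,::-1])
for z in (.19,.20,.205,.21,.215,.22):
    print(z,[np.round([((w:=plane(c,q,z)[:,:2]-s)@ux).min()*1e3,(w@uy).min()*1e3,(w@uy).max()*1e3],1) for c,q in zip(cs,qs[2:])])
E
python3 chk.py 1
```

```text
t: 8.3
eef_pos: [0.5154, -0.2165, 0.1913]
tool_rot: [0.0, 0.059, 0.998, -0.0]
contact_force: [-0.3, -0.4, -0.7]
gripper_width: 0.621
grasp_force: 52.7
t 8.3 pos [ 0.5154 -0.2165  0.1913] ang 173.28 tilt 0.0 | shift tool mm [-0.4  0.2  6.8] turn -0.02 F [-0.3 -0.4 -0.7] grip 0.6211906456230478 52.74307608604431
0.19 [array([-27.3, -33.1,  23.3]), array([-25.2, -43.2,  20.9])]
0.2 [array([-28.9, -29.2,  26.5]), array([-27.6, -29.8,  33.4])]
0.205 [array([-29.6, -27.2,  28.1]), array([-28.8, -23.1,  39.7])]
0.21 [array([-30.4, -25.3,  29.7]), array([-29.9, -16.4,  45.9])]
0.215 [array([-31.2, -23.3,  31.3]), array([-31.1,  -9.7,  52.2])]
0.22 [array([-32. , -21.4,  32.8]), array([-32.3,  -3. ,  58.4])]
```

View pics/chk1.png

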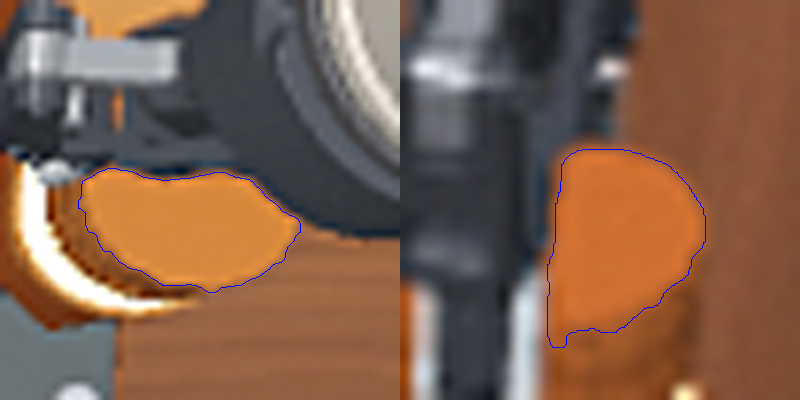

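The contour fits follow the heel's top face. Gap from the cameras is 13.9 mm (heel top 200.6 − 30 − seat 156.7) and from kinematics 13.8 mm, so they agree. The back is in line to about 0.5 mm, and sideways the heel is 0–1 mm to −y. I'll descend slowly by 7.5 mm with +0.6 mm sideways.

```bash
python3 -m inch '[[0,0.0006,0.003,0],[0,0,0.002,0],[0,0,0.0015,0],[0,0,0.001,0],[0,0,0,0],[0,0,0,0],[0,0,0,0],[0,0,0,0]]'; python3 go.py 0.5159 -0.2164 0.1835 -6.7; python3 chk.py 2; python3 - <<'E'
from h import *
c0=[(cv2.imread(f'pics/{n}0.png')[:,:,::-1]) for n in('top','side')]
cs=[bot.read_camera(n) for n in('top','side')]
a=np.radians(-6.7);ux=np.array([np.cos(a),np.sin(a)]);uy=np.array([-np.sin(a),np.cos(a)]);s=np.array([.509,-.2156])
def chords(c,q,z):
    w=(plane(c,q,z)[:,:2]-s)*1e3;X,Y=w@ux,w@uy
    return round(X.min(),1),[(l,round(Y[m].min(),1),round(Y[m].max(),1)) for l in(-24,-20,-16,-12,-8) if (m:=abs(X-l)<.5).any()]
seat=blob(dict(cs[0],color=c0[0]),(0,0,215),(179,75,255),(420,221))
print('seat top',chords(cs[0],seat,.1567))
h=blob(cs[0],(5,120,165),(22,255,255),(430,222),r=26)
for z in (.1925,.194):print('heel top',z,chords(cs[0],h,z))
a=cs[1]['color'][75:150,265:365];b=cs[0]['color'][180:255,380:480]
cv2.imwrite('pics/fin.png',np.hstack([cv2.resize(i,(400,300),interpolation=2) for i in (a,b)])[:,:,::-1])
E
```

```text
t: 9.2
eef_pos: [0.5155, -0.2158, 0.1839]
tool_rot: [0.0, 0.059, 0.998, 0.0]
contact_force: [-0.7, 0.4, -1.3]
gripper_width: 0.622
grasp_force: 52.7
t 9.2 pos [ 0.5155 -0.2158  0.1839] ang 173.28 tilt 0.01 | shift tool mm [-0.5 -0.5  0.4] turn -0.02 F [-0.7  0.4 -1.3] grip 0.6216401176219979 52.74349272251129
0.19 [array([-34.3, -30. ,  27.3]), array([-26.5, -32.5,  26.8])]
0.2 [array([-35.8, -26.1,  30.4]), array([-28.9, -19.3,  39.2])]
0.205 [array([-36.6, -24.2,  32. ]), array([-30.1, -12.6,  45.4])]
0.21 [array([-37.3, -22.2,  33.5]), array([-31.3,  -6. ,  51.6])]
0.215 [array([-38.1, -20.3,  35.1]), array([-32.4,   0.6,  57.8])]
0.22 [array([-38.8, -18.4,  36.7]), array([-33.6,   7.3,  64. ])]
seat top (np.float64(-28.5), [(-24, np.float64(-16.7), np.float64(17.6)), (-20, np.float64(-22.0), np.float64(21.9)), (-16, np.float64(-24.3), np.float64(24.4)), (-12, np.float64(-26.1), np.float64(26.4)), (-8, np.float64(-27.2), np.float64(26.9))])
heel top 0.1925 (np.float64(-34.7), [(-24, np.float64(-17.9), np.float64(15.7)), (-20, np.float64(-23.3), np.float64(21.0)), (-16, np.float64(-25.8), np.float64(25.8)), (-12, np.float64(-29.0), np.float64(26.8)), (-8, np.float64(-26.9), np.float64(28.4))])
heel top 0.194 (np.float64(-35.0), [(-24, np.float64(-17.9), np.float64(16.4)), (-20, np.float64(-23.0), np.float64(21.7)), (-16, np.float64(-25.5), np.float64(26.3)), (-12, np.float64(-28.4), np.float64(27.3)), (-8, np.float64(-25.3), np.float64(28.9))])
```

View pics/fin.png

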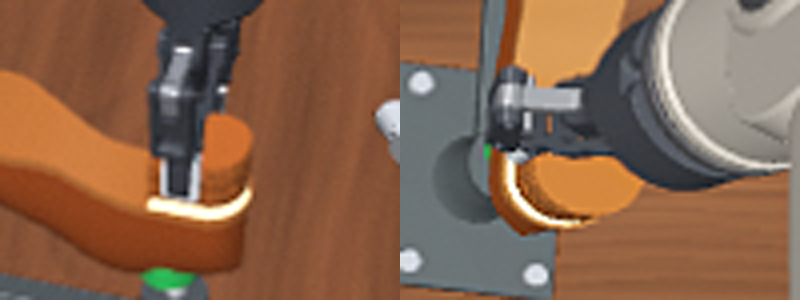

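Side view: the heel hovers level with a cream strip of the seat visible all round under it, crop (150,205)-(250,190). Top view: the visible cream crescent at (540,215) follows the heel's back. Chord widths match the seat's, so x is within about 0.3 mm, and sideways the heel sits about 0.9 mm to −y. One last small nudge, settle, then hand in.

```bash
python3 -m inch '[[0,0.0005,0,0],[0,0,0,0],[0,0,0,0],[0,0,0,0],[0,0,0,0],[0,0,0,0]]'; python3 go.py 0.5159 -0.2158 0.1835 -6.7; python3 -c "from station import bot;print(bot.hand_in())"
```

```text
t: 10.0
eef_pos: [0.5155, -0.2153, 0.1838]
tool_rot: [-0.0, 0.059, 0.998, 0.0]
contact_force: [-0.0, -0.3, -1.5]
gripper_width: 0.627
grasp_force: 52.7
t 10.0 pos [ 0.5155 -0.2153  0.1838] ang 173.29 tilt 0.0 | shift tool mm [-0.5 -0.5  0.3] turn -0.01 F [-0.  -0.3 -1.5] grip 0.6265449888550868 52.742289304733276
the job is handed in; nothing more can be done
None
```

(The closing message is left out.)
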